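# Scan the job label in the leak-test booth

### The arm

A 6-joint arm with a two-finger parallel gripper is mounted at the origin on the work surface. World frame = base frame: x ahead of the robot, y to its left, z up, the work surface at z = 0. Lengths are in m, angles in rad, forces in N, time in s.
With the tool pointing down it reaches from about 0.375 to 0.925 m from the base axis. Payload 5.7 kg.
Tool frame: the origin (TCP) lies at the very end of the fingers, on their centre line; the grasp point (between the pads) lies manip.pinch_z behind it (manip.pinch_z is the distance from the TCP to the grasp point, in m); z points along the fingers, y is the line along which they close (so a half turn about z gives the same grasp; the last joint's range is limited). The gripper opens to 88 mm and grips with 3 to 60 N. Pads are 20 mm wide; open, the fingers measure 115 mm over their backs; the gripper's body (75 mm by 178 mm) begins 61 mm behind the grasp point.
Start: joints at [-1.41, 0.359, 1.51, -0, 1.272, -0.115], TCP at [0.163, -0.577, 0.223] pointing down, gripper open.
Joint ranges: [-2.97, 2.97], [-1.01, 2.36], [0.21, 2.38], [-0.96, 4.11], [0.2, 2.71], [-2.98, 2.98]. Speed limits (rad/s): [2.39, 2.39, 3.14, 3.14, 3.14, 3.14].

### API

Orientations are given as a unit quaternion [w, x, y, z].
In Python, from bench import manip, imaging, ticket gives the robot as it stands. The module is installed in compiled form; this text tells all that it offers.
- The arm moves only by the tool carry_out, never from a script. Its argument "commands" is a list of rows, each a list of 7 numbers: the turn, a rotation vector about the tool's x, y, z in degrees, then the shift along the tool's x, y, z in mm, then the opening, from 0 (shut) to 1 (fully open). In form: [[wx, wy, wz, dx, dy, dz, jaw], ...]. A call has 1 to 5 rows; each row is the pose to reach, as a shift and turn from the pose commanded when the call began, along the tool's axes at that moment; what a row does not reach only later rows make up. A row lasts 1/8 s, in which the tool goes at most 62.5 mm and 10.7 degrees, less where a joint would pass 70% of its speed; a pose out of reach is approached as far as the arm can. A call with a gripper value outside its range is refused whole. The fingers move at their own pace and stop on an object; "newtons" is the grip in N (left out, the last holds). Time passes only in rows, so rows that repeat a pose let the fingers close. It gives the time, the measured TCP pose, the force, the opening and the grip force at its end, in the units of the state.
- manip.get_state(): the state, without advancing time (a new reading comes with each control period).
- imaging.camera(name): name is "scene" or "top" or "wrist"; returns a dict with "frame" (480x640x3 uint8, blue, green, red), "vfov" (degrees; the focal length in pixels is half the picture's height over the tangent of half this angle, whatever the lens; pixels are square), "cx", "cy" (the principal point, pixels), "xyz" and "orientation" of the camera in the world. Camera axes: x right, y down, z forward; pixel columns grow to the right and rows downward; lengths in m; the calibration is good to about 2 mm. A picture is of the moment at which its call begins. There is no depth.
- ticket.finish_job(): hands the job in; it is judged then, once.
The state is a dict: "t": time; "joint_pos": joint angles; "joint_velocities": joint speeds; "tau": joint torques, N m; "position": TCP position; "tcp_rot": TCP orientation; "ft_force": force on the tool from outside, world axes, zero at the start; "wrist_torque": the same for the moment, N m; "finger_gap": finger opening in m; "finger_force": force on a finger pad.
Only numpy, scipy, OpenCV 4.12 (cv2) and the standard library are available. Lean on these libraries where they do the work, as an engineer would, in place of code of your own. Each camera call takes 0.05 s, during which the arm holds its last target. There are 200 camera calls.

### The job

Slide the front sash of the clear leak-test booth all the way up, pick up the hand scanner, and aim its window squarely at the middle of the barcode label inside from about 15 cm away, holding it steady for two seconds. Then lay the scanner back on its rubber mat, right way up, setting it down rather than dropping it. Leave the sash up and do not disturb the respirator shells.

Things in the scene. Friction and masses are not known exactly. Their poses are not given: they have to be found in the camera images.
- sash (a joint): height of the booth's sliding sash above shut, in m: 0 shut, 0.15 fully up. It stays where it is left (friction; about 11 N to lift). The sash is a clear pane in an aluminium frame, 340 mm wide and 170 mm tall, its lower edge 10 mm above the table when shut.
- sash_handle (a point): middle of the sash's handle: a dark straight bar, 14 mm square in section, 140 mm long, level and parallel to the sash (along the booth's y), held 55 mm in front of the pane by a 10 mm thick arm 65 mm to either side of the middle. Height 170 mm above the table when shut, 10 mm below the sash's top edge. Its z axis points up, its x axis from the robot's side into the booth.
- booth: leak-test booth, fixed: aluminium floor plate 8 mm thick, clear walls 190 mm tall at the sides and back, open on top, 370 mm wide (y), 220 mm deep (x); two sash guides 240 mm tall at the front corners. Origin on the table at the middle of its front, in the plane of the sash; x points into the booth, away from the robot, z up.
- label (a point): middle of the barcode label (white, 74 by 54 mm, black bars) on the sloped plate (86 by 66 mm) of a fixed stand in the left or right half of the booth, 56 mm above the table, about 70 mm behind the sash. It is tilted 45 degrees, looking up and out through the sash opening: z axis is the face's outward normal, y runs level along its width, x up the slope.
- scanner: hand scanner, grey, loose, 250 g, lying on the mat: a straight handle 145 mm long (x from -90 to +55 mm), 36 mm wide (y) and 36 mm tall, with an angled head 56 mm wide at its +x end (x 44 to 96 mm, 8 to 60 mm above its underside). Origin at the centre of its underside, x towards the head, z up; centre of mass about 8 mm ahead of the origin.
- scanner_window (a point): middle of the scanner's dark window on the head, 84 mm ahead of the scanner's origin (+x) and 20 mm above its underside. x axis: the line of sight, which points 45 degrees down and forward when the scanner is level; y axis as the scanner's.
- mat: dark rubber mat, fixed, 260 mm (x) by 160 mm (y), 4 mm thick; origin at the centre of its underside.
- mask_a: respirator shell, a loose translucent cone with a white filter disc on top, 100 mm across its flat rim, with a nose ridge on one side, 63 mm tall, 80 g; origin at the centre of its underside. It stands on the table in front of the booth.
- mask_b: respirator shell, a loose translucent cone with a white filter disc on top, 100 mm across its flat rim, with a nose ridge on one side, 63 mm tall, 80 g; origin at the centre of its underside. It stands on the table in front of the booth.
- mask_c: respirator shell, a loose translucent cone with a white filter disc on top, 100 mm across its flat rim, with a nose ridge on one side, 63 mm tall, 80 g; origin at the centre of its underside. It stands on the table beyond the mat, to the right.
- mask_booth: respirator shell, a loose translucent cone with a white filter disc on top, 100 mm across its flat rim, with a nose ridge on one side, 63 mm tall, 80 g; origin at the centre of its underside. It stands on the booth's floor beside the label stand.

How it is judged:
On the way, in this order (a step that is already met when the one before it is completed fails the run):
1. the sash is raised fully (at least 135 mm of its 150 mm) (value of joint sash above 0.135 m), for 0.2 s.
2. sash up, the window 10 to 22 cm from the label, its sight line within 25 mm sideways and 20 mm in height of the label's middle and 0.30 rad of square, steady (30 mm/s, 0.15 rad/s) for 1.5 s (x of label in the frame of scanner_window between 0.1 and 0.22 m and y of label in the frame of scanner_window between -0.025 and 0.025 m and z of label in the frame of scanner_window between -0.02 and 0.02 m and angle between the x axis of scanner_window and the z axis of label, either way round below 0.3 rad and value of joint sash above 0.135 m and linear speed of scanner below 0.03 m/s and angular speed of scanner below 0.15 rad/s), for 1.5 s.
At the end, for the whole second after the job is handed in: The scanner lies at rest on the mat, right way up (within 0.1 rad), its origin within 110 mm along and 65 mm across of the mat's middle and under 8 mm high; the sash is still at least 135 mm up (value of joint sash above 0.135 m and x of scanner in the frame of mat between -0.11 and 0.11 m and y of scanner in the frame of mat between -0.065 and 0.065 m and height (world z) of scanner below 0.008 m and angle between scanner's own z axis and vertical below 0.1 rad and linear speed of scanner below 0.02 m/s); the robot touches nothing.
It fails at once if a respirator shell is moved more than 25 mm or tipped over (distance of any of mask_a, mask_b, mask_c, mask_booth from where it was at the start of the episode above 0.025 m or angle between any of mask_a, mask_b, mask_c, mask_booth's own z axis and vertical above 0.5 rad).
It fails at once if the scanner is let go (dropped) while more than 30 mm above the table (height (world z) of scanner above 0.03 m and contact force between the fingers and scanner below 0.05 N).
It also fails if it takes over 69 s, if anything falls off the work surface, if the arm or the gripper's body presses on something with over 40 N, if the wrist force passes 120 N, or if a joint passes its speed limit or range.

## Working session

There is one attempt and no reset: what is moved stays moved. The work goes in short steps, Python scripts to look and compute and a tool call to move; the robot and the scene stay as the last step left them, time stands still between calls to the robot, and variables do not carry over. Pictures are saved under pics/ and viewed, at most 10 in all, crops included, and the job is handed in when it is done.

Besides the shell and the picture viewer there is one more tool, called after ">>>" as name(argument=value, ...), one argument or row to a line, values as JSON. carry_out: Moves the arm, as the interface text tells. Its arguments: {"type":"object","properties":{"commands":{"type":"array","items":{"type":"array","items":{"type":"number"}}},"newtons":{"type":"number"}},"required":["commands"]}

```bash
mkdir -p pics
cat > h.py <<'E'
import numpy as np, cv2
from bench import manip, imaging, ticket
from scipy.spatial.transform import Rotation as R
def rot(q): return R.from_quat([q[1],q[2],q[3],q[0]])
def shot(n,f=None):
    c=imaging.camera(n)
    if f: cv2.imwrite('pics/'+f,c['frame'])
    return c
def ray(c,u,v):
    f=240/np.tan(np.radians(c['vfov'])/2)
    d=rot(c['orientation']).apply([(u-c['cx'])/f,(v-c['cy'])/f,1]); return np.array(c['xyz']),d/np.linalg.norm(d)
def onz(c,u,v,z):
    o,d=ray(c,u,v); return o+d*(z-o[2])/d[2]
def tri(a,b):
    (o1,d1),(o2,d2)=a,b
    s=np.linalg.lstsq(np.c_[d1,-d2],o2-o1,rcond=None)[0]
    p,q=o1+s[0]*d1,o2+s[1]*d2; return (p+q)/2,np.linalg.norm(p-q)
def proj(c,p):
    f=240/np.tan(np.radians(c['vfov'])/2)
    q=rot(c['orientation']).inv().apply(np.array(p)-c['xyz']); return f*q[0]/q[2]+c['cx'],f*q[1]/q[2]+c['cy']
E
python3 - <<'E'
from h import *
for n in('scene','top'):
    c=shot(n,n+'1.png'); print(n,c['vfov'],c['cx'],c['cy'],c['xyz'],c['orientation'])
s=manip.get_state(); print(s,manip.pinch_z)
E
```

```text
scene 49.86010165387236 325.55810315341773 228.45454492032678 [ 1.23942422 -0.11138129  1.1646753 ] [-0.19077994  0.6581663   0.70074896 -0.19842135]
top 50.08883261552561 321.1785711722101 240.24856147387493 [ 0.43070674 -0.13707648  1.15116382] [ 0.05486884 -0.69858551  0.71149442 -0.05237739]
{'t': 0.1, 'joint_pos': array([-1.41010523e+00,  3.59402624e-01,  1.51130841e+00, -3.24157898e-05,
        1.27251343e+00, -1.15130389e-01]), 'joint_velocities': array([ 0.00154989, -0.00189729, -0.00326475, -0.0002551 ,  0.00049761,
        0.00128531]), 'tau': array([ 2.58709897e-04, -5.16355956e+01, -2.71404612e+01,  6.77117170e-02,
        2.76616635e-02, -4.02772378e-05]), 'position': array([ 0.16326614, -0.57671461,  0.22191774]), 'tcp_rot': array([-8.15339677e-04,  9.90504390e-01,  1.37478680e-01, -3.40692625e-05]), 'ft_force': array([-0.1068817 ,  1.08724361,  0.28308596]), 'wrist_torque': array([ 0.06563905, -0.0167912 , -0.02460727]), 'finger_force': 0.0, 'finger_gap': 0.08797636239253186} 0.0187
```

View pics/scene1.png

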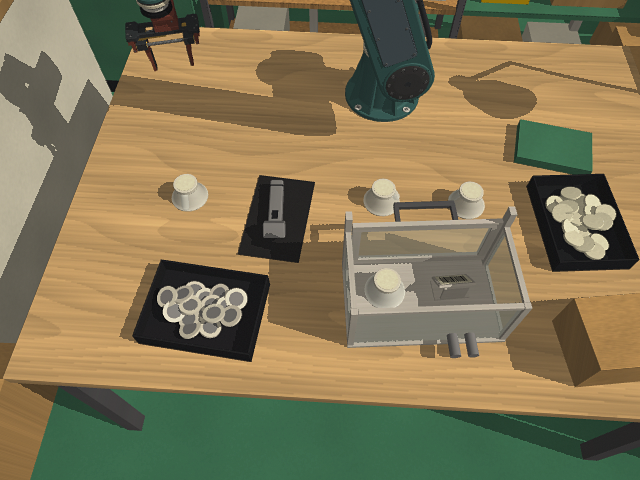

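View pics/top1.png

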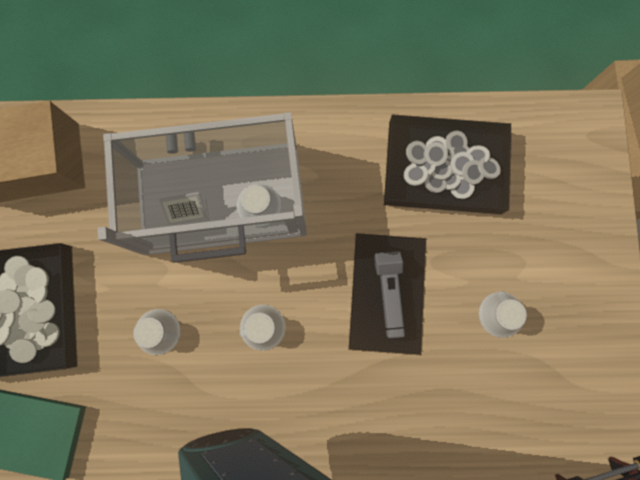

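The scene view shows the scanner at about (274,210) on the mat, the handle bar at (425,208) and the label at (453,281). In the top view the scanner is at (390,295), the handle bar at (209,254) and the label at (184,209). I'll enlarge both.

Run:
```python
import cv2
a=cv2.imread('pics/top1.png')[100:360,95:435]; cv2.imwrite('pics/topc.png',cv2.resize(a,None,fx=2.3,fy=2.3,interpolation=cv2.INTER_CUBIC))
a=cv2.imread('pics/scene1.png')[170:360,235:535]; cv2.imwrite('pics/scenec.png',cv2.resize(a,None,fx=2.6,fy=2.6,interpolation=cv2.INTER_CUBIC))
```

```text
(no output)
```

View pics/topc.png

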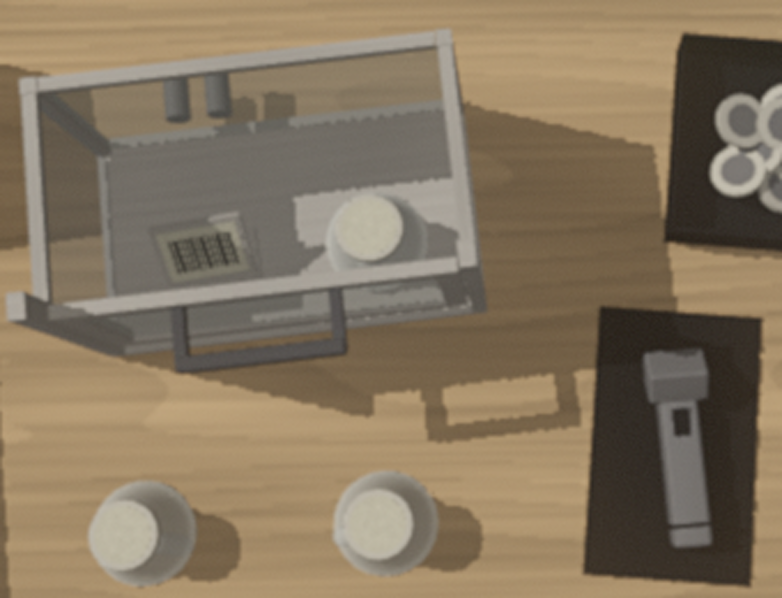

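View pics/scenec.png

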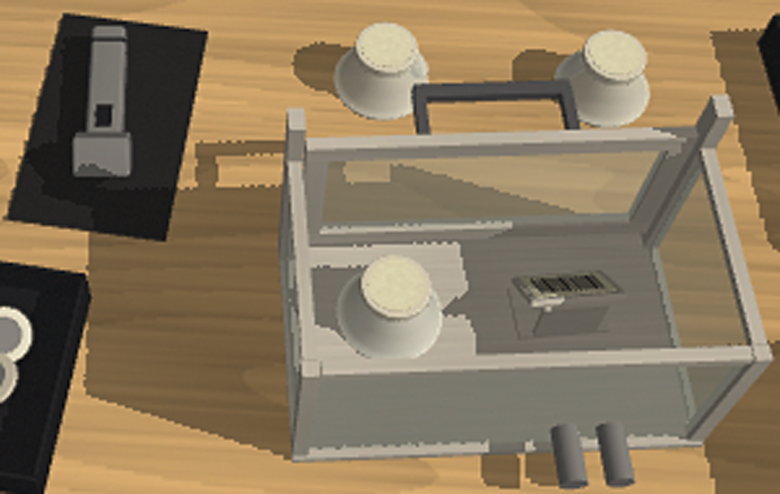

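Enlarged top view (×2.3, offset 95,100): bar robot-side corners at (178,371) and (346,354), label middle at (204,252), and scanner tail at (692,546). Enlarged scene view (×2.6, offset 235,170): bar corners at (575,81) and (413,85), label middle at (567,286).

```bash
cat > m.py <<'E'
from h import *
T=shot('top'); S=shot('scene')
t=lambda u,v: ray(T,95+u/2.3,100+v/2.3)
s=lambda u,v: ray(S,235+u/2.6,170+v/2.6)
P={ 'bar_l':((178,371),(575,81)),'bar_r':((346,354),(413,85)),
'label':((204,252),(567,286)),
'scan_tail+y':((672,547),(125,30)),'scan_tail-y':((710,545),(95,30)),
'head_far+y':((643,354),(131,136)),'head_far-y':((704,350),(77,134)),
'mat1':((600,308),(165,240)),'mat2':((762,320),(8,219)),'mat3':((750,585),(64,14)),'mat4':((584,573),(207,32)),
'maskL':((124,535),(613,54)),'maskR':((380,524),(387,46)),'maskB':((367,228),(396,286)),
'guideL':((17,307),(720,105)),'guideR':((450,36),(312,366)),'wallBL':((30,83),(765,352))}
for k,(a,b) in P.items():
    p,e=tri(t(*a),s(*b)); print(k,p.round(4),'gap',round(e,4))
E
python3 m.py
```

```text
bar_l [0.5425 0.1486 0.194 ] gap 0.0074
bar_r [0.5541 0.0089 0.1922] gap 0.0017
label [0.6723 0.1657 0.0527] gap 0.002
scan_tail+y [ 0.3879 -0.2728  0.029 ] gap 0.0006
scan_tail-y [ 0.3891 -0.3065  0.028 ] gap 0.0032
head_far+y [ 0.5616 -0.2449  0.095 ] gap 0.0002
head_far-y [ 0.5639 -0.2977  0.0971] gap 0.0036
mat1 [ 6.199e-01 -2.124e-01 -2.000e-04] gap 0.0024
mat2 [ 0.6052 -0.3711 -0.0021] gap 0.0042
mat3 [ 0.3501 -0.3471  0.0018] gap 0.0029
mat4 [ 0.364  -0.1897  0.0012] gap 0.0027
maskL [0.4087 0.23   0.0595] gap 0.0004
maskR [ 0.4144 -0.0018  0.0603] gap 0.0038
maskB [0.6893 0.0078 0.0669] gap 0.0002
guideL [0.5901 0.2595 0.2383] gap 0.0001
guideR [ 0.8257 -0.0753  0.1926] gap 0.0085
wallBL [0.7914 0.2804 0.1919] gap 0.0049
```

```bash
cat >> h.py <<'E'
def to(p,yaw,pitch=0):
    """shift/turn from the measured pose to TCP p with tool x at heading yaw(deg), z down"""
    s=manip.get_state(); r0=rot(s['tcp_rot'])
    r1=R.from_euler('z',yaw,degrees=True)*R.from_euler('y',pitch,degrees=True)*R.from_quat([1,0,0,0])
    d=r0.inv()*r1
    print('turn',d.as_rotvec(degrees=True).round(1),'shift',(r0.inv().apply(np.array(p)-s['position'])*1000).round(1),'now',s['position'].round(4),'t',round(s['t'],2))
E
cat >> m.py <<'E'
pl=lambda r,z:(r[0]+r[1]*(z-r[0][2])/r[1][2]).round(4)
for k,z in(('bar_l',.170),('bar_r',.17),('scan_tail+y',.04),('scan_tail-y',.04),('head_far+y',.064),('head_far-y',.064),('label',.056)):
    print(k,z,pl(t(*P[k][0]),z),pl(s(*P[k][1]),z))
to([.555,.079,.30],94.75)
E
python3 m.py|tail -8
```

```text
bar_l 0.17 [0.5452 0.1519 0.17  ] [0.5243 0.159  0.17  ]
bar_r 0.17 [0.5569 0.0114 0.17  ] [0.5383 0.0125 0.17  ]
scan_tail+y 0.04 [ 0.3883 -0.2712  0.04  ] [ 0.3962 -0.2716  0.04  ]
scan_tail-y 0.04 [ 0.3895 -0.3063  0.04  ] [ 0.3982 -0.3029  0.04  ]
head_far+y 0.064 [ 0.5655 -0.248   0.064 ] [ 0.542  -0.2489  0.064 ]
head_far-y 0.064 [ 0.5682 -0.3046  0.064 ] [ 0.5431 -0.3016  0.064 ]
label 0.056 [0.6715 0.1637 0.056 ] [0.6738 0.1659 0.056 ]
turn [ -0.   -0.  -78.9] shift [ 555.5 -524.7  -77.2] now [ 0.1633 -0.5771  0.2223] t 0.3
```

>>> carry_out(
  commands=[
    [0, 0, -10, 45, -40, -50, 1],
    [0, 0, -20, 90, -85, -80, 1],
    [0, 0, -30, 130, -125, -100, 1],
    [0, 0, -40, 175, -165, -100, 1],
    [0, 0, -50, 215, -205, -100, 1],
  ],
)

```text
t: 0.92
position: [0.3099, -0.3298, 0.3233]
tcp_rot: [0.001, 0.838, 0.545, 0.0]
ft_force: [1.3, -0.7, -0.4]
finger_gap: 0.0881
finger_force: 0.0
```

```bash
python3 -c "
from h import *
to([.545,.081,.32],94.75)"
```

```text
turn [  0.1   0.1 -28.7] shift [470.9  48.5   3. ] now [ 0.3099 -0.3298  0.3233] t 0.93
```

>>> carry_out(
  commands=[
    [0, 0, -10, 60, 6, 0, 0.5],
    [0, 0, -20, 120, 12, 0, 0.5],
    [0, 0, -28.5, 180, 18, 0, 0.5],
    [0, 0, -28.5, 240, 25, 0, 0.5],
    [0, 0, -28.5, 300, 31, 0, 0.5],
  ],
)

```text
t: 1.55
position: [0.4609, -0.0684, 0.3227]
tcp_rot: [0.0, 0.68, 0.733, 0.0]
ft_force: [1.3, -0.7, 0.4]
finger_gap: 0.0444
finger_force: 0.0
```

```bash
python3 -c "
from h import *
c=shot('wrist','w1.png'); print(c['xyz'],c['vfov'],c['orientation'])
to([.545,.081,.32],94.75)"
```

```text
[0.45456061 0.00850256 0.48566978] 68.74630972275521 [0.14316791 0.98898327 0.03725811 0.00518417]
turn [ 0.2 -0.3 -0.2] shift [136.2  92.1   3.7] now [ 0.4639 -0.062   0.3227] t 1.6
```

View pics/w1.png

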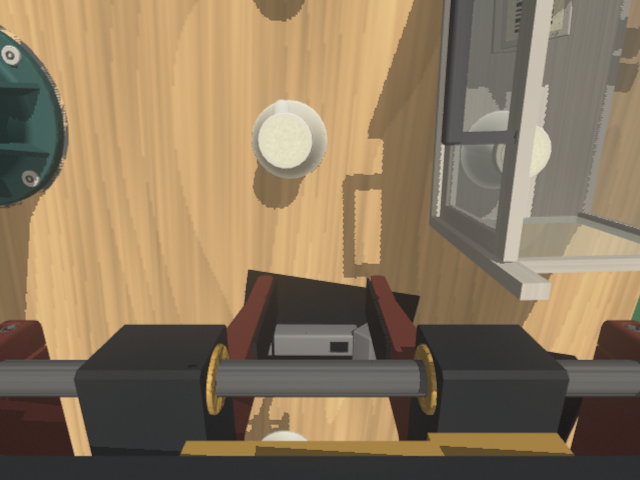

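The wrist view shows the handle bar's robot-side edge at u≈443, its near end at (443,142), and the arm at (480,137). I'll triangulate those points.

Run:
```python
from h import *
W=shot('wrist'); T=shot('top'); S=shot('scene')
w=ray(W,443,142)
print(tri(w,ray(T,95+346/2.3,100+354/2.3)),tri(w,ray(S,235+413/2.6,170+85/2.6)))
for z in(.163,.177,.192): print(z,onz(W,443,142,z),onz(W,463,140,z),onz(W,443,10,z))
print(onz(W,535,20,.18),onz(W,505,260,.18),onz(W,515,25,.056))
to([.545,.081,.32],94.75)
```

```text
(array([0.55894864, 0.01461779, 0.17497181]), np.float64(0.009396422999302033)) (array([0.55505808, 0.0139382 , 0.19332663]), np.float64(0.008613279209157429))
0.163 [0.56581876 0.01866598 0.163     ] [0.58321853 0.02175667 0.163     ] [0.54782266 0.1201831  0.163     ]
0.177 [0.56109281 0.01845961 0.177     ] [0.57773857 0.02141636 0.177     ] [0.54387658 0.1155775  0.177     ]
0.192 [0.55602929 0.0182385  0.192     ] [0.57186717 0.02105175 0.192     ] [0.53964863 0.11064292 0.192     ]
[0.61488779 0.11357045 0.18      ] [ 0.63578885 -0.08117515  0.18      ] [0.65846408 0.14751354 0.056     ]
turn [-0.   0.  -0.3] shift [143.2  96.3   2.2] now [ 0.4602 -0.0693  0.3223] t 1.75
```

>>> carry_out(
  commands=[
    [0, 0, 0.5, 45, 40, -20, 0.5],
    [0, 0, 0.5, 50, 80, -40, 0.5],
    [0, 0, 0.5, 50, 85, -40, 0.5],
    [0, 0, 0.5, 50, 85, -40, 0.5],
    [0, 0, 0.5, 50, 85, -40, 0.5],
  ],
)

```text
t: 2.38
position: [0.5396, -0.015, 0.3617]
tcp_rot: [-0.001, 0.684, 0.73, -0.001]
ft_force: [-0.0, -0.0, 0.1]
finger_gap: 0.0436
finger_force: 0.0
```

```bash
python3 -c "
from h import *
c=shot('wrist','w2.png'); print(c['xyz'],c['orientation']);s=manip.get_state();print(s['position'],s['tcp_rot'])
"
```

```text
[0.53447031 0.06179977 0.52471443] [0.14292513 0.9892034  0.03225122 0.00298214]
[ 0.53969066 -0.01485705  0.3618512 ] [-6.65296037e-04  6.83798270e-01  7.29670607e-01 -5.37341603e-04]
```

View pics/w2.png

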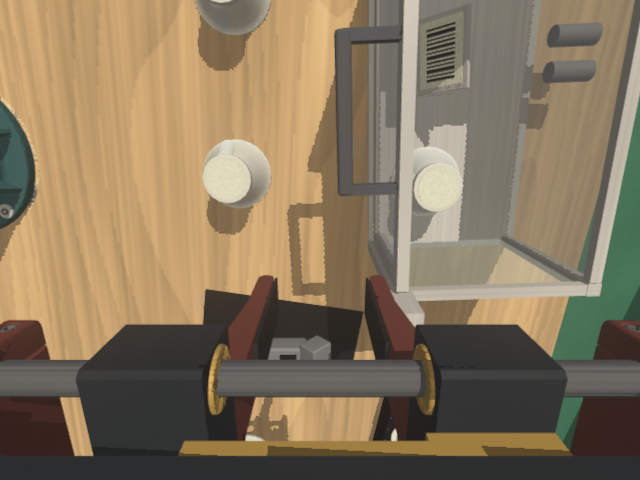

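The bar's outline runs from (337,30) to (339,194) on the robot side, with its ends at v≈30 and v≈194. The label's middle is near (443,51).

Run:
```python
from h import *
W=shot('wrist'); T=shot('top'); S=shot('scene')
t=lambda u,v: ray(T,95+u/2.3,100+v/2.3)
s=lambda u,v: ray(S,235+u/2.6,170+v/2.6)
for n,w,a,b in(('r',(339,194),(346,354),(413,85)),('l',(336,30),(177,371),(575,81)),('label',(443,51),(204,252),(567,286))):
    print(n,tri(ray(W,*w),t(*a)),tri(ray(W,*w),s(*b)))
for z in(.17,.177,.19): print(z,[onz(W,*q,z)[:2].round(4) for q in((339,194),(336,30),(353,190),(352,30))])
to([.555,.079,.26],95.5)
```

```text
r (array([0.55458509, 0.00894102, 0.18643106]), np.float64(0.0005089223984458198)) (array([0.55397805, 0.0098376 , 0.19217805]), np.float64(0.0001326206519848697))
l (array([0.54063373, 0.14302132, 0.20647586]), np.float64(0.0022332373585009567)) (array([0.54057018, 0.15041902, 0.19200655]), np.float64(0.005004577158518497))
label (array([0.67689788, 0.17083827, 0.03790966]), np.float64(0.004853019521397283)) (array([0.67315076, 0.16760854, 0.05502873]), np.float64(0.0028437532331399636))
0.17 [array([0.5553, 0.0064]), array([0.5409, 0.1535]), array([0.5691, 0.0114]), array([0.5552, 0.1544])]
0.177 [array([0.5549, 0.0075]), array([0.5408, 0.1517]), array([0.5684, 0.0124]), array([0.5548, 0.1526])]
0.19 [array([0.5541, 0.0096]), array([0.5405, 0.1484]), array([0.5672, 0.0143]), array([0.5541, 0.1492])]
turn [-0.  -0.  -1.7] shift [ 92.2  20.8 102.3] now [ 0.5404 -0.0144  0.3623] t 2.58
```

>>> carry_out(
  commands=[
    [0, 0, -1.5, 46, 10, 50, 0.5],
    [0, 0, -1.5, 92, 20, 95, 0.5],
    [0, 0, -1.5, 92, 20, 130, 0.5],
    [0, 0, -1.5, 92, 20, 165, 0.5],
    [0, 0, -1.5, 92, 20, 198, 0.5],
  ],
)

```text
t: 3.2
position: [0.5545, 0.0794, 0.1633]
tcp_rot: [-0.0, 0.673, 0.739, -0.0]
ft_force: [-0.2, 0.8, 0.8]
finger_gap: 0.0442
finger_force: 0.0
```

>>> carry_out(
  commands=[
    [0, 0, 0, 0, 0, 0, 0.5],
    [0, 0, 0, 0, 0, 0, 0],
    [0, 0, 0, 0, 0, 0, 0],
    [0, 0, 0, 0, 0, 0, 0],
  ],
  newtons=40,
)

```text
t: 3.7
position: [0.5552, 0.0791, 0.1656]
tcp_rot: [0.0, 0.674, 0.739, 0.0]
ft_force: [-9.7, -1.8, 4.1]
finger_gap: 0.0176
finger_force: 4.5
```

>>> carry_out(
  commands=[
    [0, 0, 0, 0, 0, 0, 0],
    [0, 0, 0, 0, 0, 0, 0],
    [0, 0, 0, 0, 0, -5, 0],
    [0, 0, 0, 0, 0, -10, 0],
  ],
  newtons=40,
)

```text
t: 4.2
position: [0.5534, 0.0789, 0.1735]
tcp_rot: [-0.001, 0.674, 0.739, -0.001]
ft_force: [-3.1, -1.8, -10.5]
finger_gap: 0.0136
finger_force: 40.0
```

>>> carry_out(
  commands=[
    [0, 0, 0, 0, 0, -25, 0],
    [0, 0, 0, 0, 0, -50, 0],
    [0, 0, 0, 0, 0, -75, 0],
    [0, 0, 0, 0, 0, -95, 0],
    [0, 0, 0, 0, 0, -110, 0],
  ],
)

```text
t: 4.82
position: [0.5533, 0.0789, 0.2842]
tcp_rot: [-0.001, 0.674, 0.739, -0.001]
ft_force: [-3.6, -1.9, -11.9]
finger_gap: 0.0135
finger_force: 40.0
```

>>> carry_out(
  commands=[
    [0, 0, 0, 0, 0, -6, 0],
    [0, 0, 0, 0, 0, -10, 0],
    [0, 0, 0, 0, 0, -10, 0],
  ],
)

```text
t: 5.2
position: [0.5534, 0.0789, 0.2943]
tcp_rot: [-0.001, 0.674, 0.739, -0.001]
ft_force: [-6.7, -1.3, -5.0]
finger_gap: 0.0134
finger_force: 40.0
```

>>> carry_out(
  commands=[
    [0, 0, 0, 0, 0, -2, 0],
    [0, 0, 0, 0, 0, -4, 0],
    [0, 0, 0, 0, 0, -5, 0],
    [0, 0, 0, 0, 0, -6, 0],
  ],
)

```text
t: 5.7
position: [0.5532, 0.079, 0.2955]
tcp_rot: [-0.002, 0.674, 0.739, -0.002]
ft_force: [5.0, -2.3, -40.9]
finger_gap: 0.0137
finger_force: 40.0
```

>>> carry_out(
  commands=[
    [0, 0, 0, 0, 0, -1, 0],
    [0, 0, 0, 0, 0, -2, 0],
    [0, 0, 0, 0, 0, -3, 0],
  ],
)

```text
t: 6.08
position: [0.5532, 0.0789, 0.2957]
tcp_rot: [-0.003, 0.674, 0.739, -0.003]
ft_force: [10.8, -1.5, -56.3]
finger_gap: 0.0136
finger_force: 40.0
```

>>> carry_out(
  commands=[
    [0, 0, 0, 0, 0, 8, 0],
    [0, 0, 0, 0, 0, 8, 0.45],
    [0, 0, 0, 0, 0, 8, 0.45],
    [0, 0, 0, 0, 0, 8, 0.45],
  ],
)

```text
t: 6.58
position: [0.5567, 0.0794, 0.2973]
tcp_rot: [0.002, 0.674, 0.739, 0.002]
ft_force: [-0.1, 0.4, 0.7]
finger_gap: 0.0384
finger_force: 0.0
```

>>> carry_out(
  commands=[
    [0, 0, 0, 0, 0, 0, 0.45],
    [0, 0, 0, 0, 0, -25, 0.45],
    [0, 0, 0, 0, 0, -65, 0.45],
    [0, 0, 0, 0, -20, -75, 0.45],
    [0, 0, 0, -30, -60, -75, 0.45],
  ],
)

```text
t: 7.2
position: [0.4979, 0.0444, 0.3708]
tcp_rot: [0.001, 0.673, 0.74, 0.001]
ft_force: [0.2, -0.7, -0.8]
finger_gap: 0.0393
finger_force: 0.0
```

Run:
```python
from h import *
T=shot('top','top2.png'); S=shot('scene','scene2.png')
a=cv2.resize(T['frame'][230:360,340:440],None,fx=4,fy=4,interpolation=cv2.INTER_CUBIC)
b=cv2.resize(S['frame'][170:270,235:335],None,fx=4,fy=4,interpolation=cv2.INTER_CUBIC)
c=S['frame'][130:350,330:550]
o=np.zeros((520,800,3),np.uint8); o[:520,:400]=a; o[:400,400:800]=b
cv2.imwrite('pics/sc.png',o)
print(onz(S,410,185,.327))
to([.47,-.28,.25],5)
```

```text
[0.60324721 0.02597959 0.327     ]
turn [-0.1  0.2 90.2] shift [-318.6  -52.7  120.4] now [0.4937 0.0422 0.37  ] t 7.3
```

View pics/sc.png

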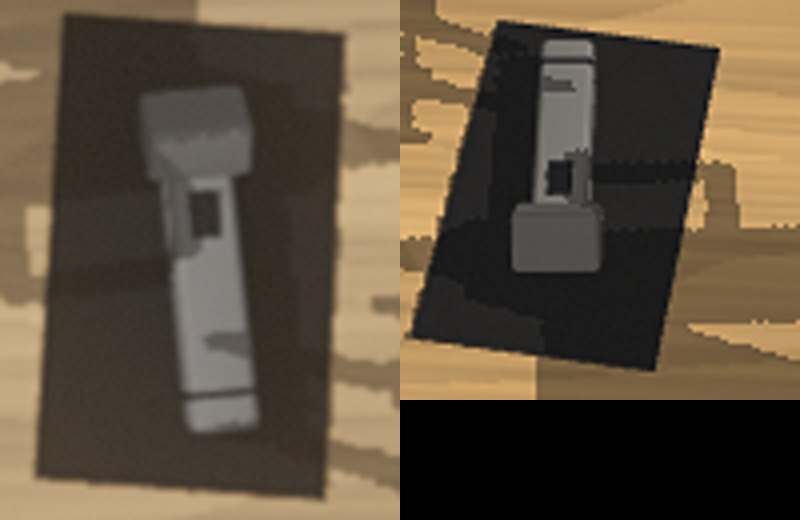

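View pics/scene2.png

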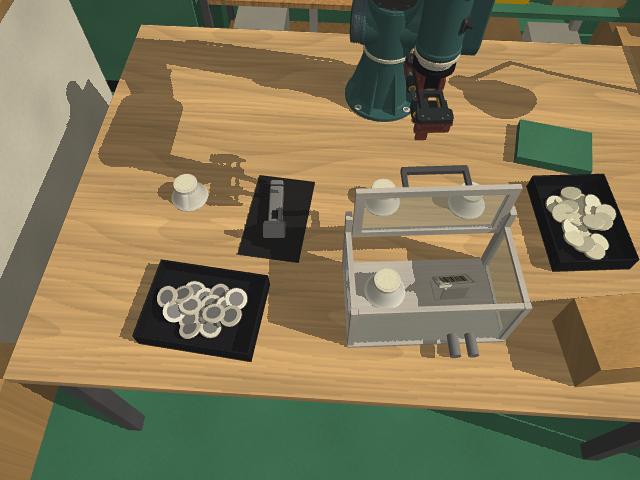

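The sash is fully up and standing there, with its frame well above the guides in the scene view. In the scanner crops (×4), the tail band runs (187,397)–(256,390) in the top half and (543,60)–(594,62) in the scene half. The button is at (207,214) in the top half and (560,177) in the scene half.

Run:
```python
from h import *
T=shot('top'); S=shot('scene')
t=lambda u,v: ray(T,340+u/4,230+v/4)
s=lambda u,v: ray(S,235+(u-400)/4,170+v/4)
P={}
for n,a,b in(('band+',(187,397),(594,62)),('band-',(256,390),(543,60)),('button',(207,214),(560,177)),('tail+',(186,431),(593,41)),('tail-',(258,429),(545,41)),('neck+',(170,185),(595,205)),('neck-',(232,178),(533,203))):
    P[n],e=tri(t(*a),s(*b)); print(n,P[n].round(4),round(e,4), [ (r[0]+r[1]*(.04-r[0][2])/r[1][2])[:2].round(4) for r in(t(*a),s(*b))])
tail=(P['tail+']+P['tail-'])/2; d=P['button']-(P['band+']+P['band-'])/2; print(tail,d,np.degrees(np.arctan2(d[1],d[0])))
```

```text
band+ [ 0.4062 -0.2705  0.0357] 0.0018 [array([ 0.4063, -0.2709]), array([ 0.4094, -0.269 ])]
band- [ 0.4093 -0.3058  0.0393] 0.0041 [array([ 0.4093, -0.3078]), array([ 0.41  , -0.3036])]
button [ 0.5034 -0.2835  0.0397] 0.0038 [array([ 0.5034, -0.2853]), array([ 0.5037, -0.2815])]
tail+ [ 0.3884 -0.2712  0.0355] 0.0019 [array([ 0.3885, -0.2697]), array([ 0.3918, -0.2716])]
tail- [ 0.3886 -0.3072  0.0332] 0.0037 [array([ 0.3889, -0.308 ]), array([ 0.3939, -0.3041])]
neck+ [ 0.5198 -0.2619  0.034 ] 0.0094 [array([ 0.5195, -0.2659]), array([ 0.5239, -0.2564])]
neck- [ 0.5228 -0.2986  0.0369] 0.0029 [array([ 0.5226, -0.2996]), array([ 0.5249, -0.2966])]
[ 0.38849563 -0.28921264  0.03431725] [0.09564458 0.00473505 0.00218667] 2.834210744945301
```

>>> carry_out(
  commands=[
    [0, 0, 10, -60, -5, 5, 1],
    [0, 0, 20, -120, -10, 20, 1],
    [0, 0, 30, -180, -15, 50, 1],
    [0, 0, 40, -235, -20, 90, 1],
    [0, 0, 50, -290, -25, 110, 1],
  ],
)

```text
t: 8.02
position: [0.4998, -0.2421, 0.2605]
tcp_rot: [-0.001, 0.924, 0.383, -0.0]
ft_force: [0.7, -0.5, 0.2]
finger_gap: 0.0856
finger_force: 0.0
```

>>> carry_out(
  commands=[
    [0, 0, 10, 0, 0, 10, 1],
    [0, 0, 20, 0, 0, 20, 1],
    [0, 0, 30, 0, 0, 20, 1],
    [0, 0, 40, 0, 0, 20, 1],
    [0, 0, 41, 0, 0, 20, 1],
  ],
)

```text
t: 8.65
position: [0.5004, -0.2411, 0.2421]
tcp_rot: [-0.0, 0.999, 0.038, -0.0]
ft_force: [-0.3, -0.2, -0.2]
finger_gap: 0.0878
finger_force: 0.0
```

```bash
python3 -c "
from h import *
to([.474,-.283,.10],4);to([.474,-.283,.011],4)"
```

```text
turn [-0.   0.   0.4] shift [-29.5  39.9 142.1] now [ 0.5004 -0.2411  0.2421] t 8.65
turn [-0.   0.   0.4] shift [-29.4  40.  231.1] now [ 0.5004 -0.2411  0.2421] t 8.65
```

>>> carry_out(
  commands=[
    [0, 0, 0.5, -30, 40, 30, 1],
    [0, 0, 0.5, -30, 40, 90, 1],
    [0, 0, 0.5, -30, 40, 145, 1],
    [0, 0, 0.5, -30, 40, 185, 1],
    [0, 0, 0.5, -30, 40, 215, 1],
  ],
)

```text
t: 9.28
position: [0.4726, -0.2828, 0.0256]
tcp_rot: [-0.001, 0.999, 0.035, -0.001]
ft_force: [0.1, 0.2, 0.3]
finger_gap: 0.0876
finger_force: 0.0
```

>>> carry_out(
  commands=[
    [0, 0, 0, 0, 0, 10, 1],
    [0, 0, 0, 0, 0, 16, 1],
    [0, 0, 0, 0, 0, 16, 0.3],
    [0, 0, 0, 0, 0, 16, 0.3],
    [0, 0, 0, 0, 0, 16, 0.3],
  ],
  newtons=15,
)

```text
t: 9.9
position: [0.4736, -0.284, 0.0126]
tcp_rot: [0.0, 0.999, 0.033, 0.001]
ft_force: [-0.3, -0.4, 0.6]
finger_gap: 0.0615
finger_force: 0.0
```

>>> carry_out(
  commands=[
    [0, 0, 0, 0, 0, 0, 0.2],
    [0, 0, 0, 0, 0, 0, 0.2],
    [0, 0, 0, 0, 0, 0, 0.2],
    [0, 0, 0, 0, 0, 0, 0.2],
  ],
  newtons=40,
)

```text
t: 10.4
position: [0.473, -0.2836, 0.0119]
tcp_rot: [-0.0, 0.999, 0.033, -0.0]
ft_force: [-0.2, 1.3, 1.9]
finger_gap: 0.0356
finger_force: 40.0
```

The wrist camera sits on the tool's +x side, so at the scan pose it would be close to the raised handle bar. I'll regrasp with a half turn.

>>> carry_out(
  commands=[
    [0, 0, 0, 0, 0, 0, 0.6],
    [0, 0, 0, 0, 0, 0, 1],
    [0, 0, 0, 0, 0, 0, 1],
    [0, 0, 0, 0, 0, -25, 1],
    [0, 0, 0, 0, 0, -80, 1],
  ],
)

```text
t: 11.02
position: [0.4713, -0.2823, 0.0905]
tcp_rot: [-0.002, 0.999, 0.033, -0.002]
ft_force: [1.1, -0.6, -0.4]
finger_gap: 0.0825
finger_force: 0.0
```

>>> carry_out(
  commands=[
    [0, 0, -10, 0, 0, -45, 1],
    [0, 0, -20, 0, 0, -60, 1],
    [0, 0, -30, 0, 0, -60, 1],
    [0, 0, -40, 0, 0, -60, 1],
    [0, 0, -50, 0, 0, -60, 1],
  ],
)

```text
t: 11.65
position: [0.4729, -0.2835, 0.1518]
tcp_rot: [-0.0, 0.89, 0.455, 0.0]
ft_force: [0.2, 0.1, -0.2]
finger_gap: 0.0878
finger_force: 0.0
```

>>> carry_out(
  commands=[
    [0, 0, -10, 0, 0, 0, 1],
    [0, 0, -20, 0, 0, 0, 1],
    [0, 0, -30, 0, 0, 0, 1],
    [0, 0, -40, 0, 0, 0, 1],
    [0, 0, -50, 0, 0, 0, 1],
  ],
)

```text
t: 12.28
position: [0.4729, -0.2835, 0.1517]
tcp_rot: [-0.0, 0.615, 0.789, 0.0]
ft_force: [-0.4, 0.3, 0.2]
finger_gap: 0.0882
finger_force: 0.0
```

>>> carry_out(
  commands=[
    [0, 0, -10, 0, 0, 0, 1],
    [0, 0, -20, 0, 0, 0, 1],
    [0, 0, -30, 0, 0, 0, 1],
    [0, 0, -40, 0, 0, 0, 1],
    [0, 0, -50, 0, 0, 0, 1],
  ],
)

```text
t: 12.9
position: [0.4729, -0.2835, 0.1517]
tcp_rot: [-0.0, 0.224, 0.975, 0.0]
ft_force: [0.3, 0.3, 0.1]
finger_gap: 0.088
finger_force: 0.0
```

>>> carry_out(
  commands=[
    [0, 0, -10, 0, 0, 0, 1],
    [0, 0, -20, 0, 0, 0, 1],
    [0, 0, -30, 0, 0, 0, 1],
    [0, 0, -30, 0, 0, 0, 1],
  ],
)

```text
t: 13.4
position: [0.4729, -0.2835, 0.1517]
tcp_rot: [-0.0, -0.032, 0.999, 0.0]
ft_force: [-0.4, 1.0, -0.3]
finger_gap: 0.0875
finger_force: 0.0
```

```bash
python3 -c "
from h import *
to([.475,-.2835,.011],183.8)
c=shot('wrist','w3.png');print(manip.get_state()['joint_pos'])
P=c; print(proj(c,[.389,-.289,.04]))"
```

```text
turn [ 0.  -0.  -0.1] shift [ -2.1  -0.2 140.7] now [ 0.4729 -0.2835  0.1517] t 13.4
[-6.65382941e-01  3.65500863e-01  1.69866831e+00  1.04028420e-04
  1.07772062e+00 -2.29892738e+00]
(np.float64(321.9472704200118), np.float64(127.90226820189464))
```

View pics/w3.png

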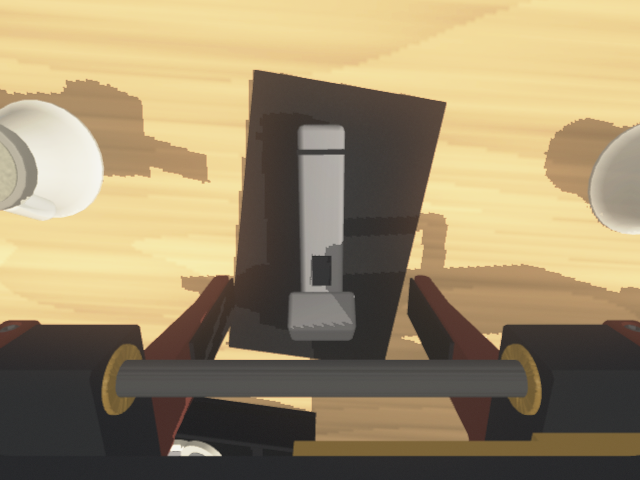

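The wrist view shows the scanner straight between the open fingers, with its tail end at (322,127). My estimate projects to (322,128), so I'll descend and grasp.

>>> carry_out(
  commands=[
    [0, 0, 0, -5, 0, 50, 1],
    [0, 0, 0, -5, 0, 95, 1],
    [0, 0, 0, -5, 0, 125, 1],
    [0, 0, 0, -5, 0, 140, 1],
    [0, 0, 0, -5, 0, 140, 0.4],
  ],
  newtons=15,
)

```text
t: 14.08
position: [0.4776, -0.2829, 0.0112]
tcp_rot: [-0.001, -0.032, 0.999, 0.001]
ft_force: [-0.2, -0.1, 0.3]
finger_gap: 0.0809
finger_force: 0.0
```

>>> carry_out(
  commands=[
    [0, 0, 0, 0, 0, 0, 0.3],
    [0, 0, 0, 0, 0, 0, 0.2],
    [0, 0, 0, 0, 0, 0, 0.2],
    [0, 0, 0, 0, 0, 0, 0.2],
    [0, 0, 0, 0, 0, 0, 0.2],
  ],
  newtons=40,
)

```text
t: 14.7
position: [0.4781, -0.2833, 0.0121]
tcp_rot: [0.0, -0.033, 0.999, -0.0]
ft_force: [-0.6, 1.0, 3.8]
finger_gap: 0.0357
finger_force: 40.0
```

>>> carry_out(
  commands=[
    [0, 0, 0, 0, 0, -5, 0.2],
    [0, 0, 0, 0, 0, -30, 0.2],
    [0, 0, 0, 0, 0, -70, 0.2],
    [0, 0, 0, 0, 0, -120, 0.2],
    [0, 0, 0, 0, 0, -165, 0.2],
  ],
)

```text
t: 15.32
position: [0.4776, -0.283, 0.1783]
tcp_rot: [-0.0, -0.033, 0.999, 0.0]
ft_force: [0.3, -0.6, -1.0]
finger_gap: 0.0357
finger_force: 40.0
```

```bash
python3 -c "
from h import *
to([.477,.147,.18],185.6);to([.477,.147,.153],185.6)
c=shot('wrist','w4.png')"
```

```text
turn [ 0.  -0.  -1.8] shift [-27.8 429.1  -1.5] now [ 0.4776 -0.283   0.1783] t 15.32
turn [ 0.  -0.  -1.8] shift [-27.9 429.1  25.5] now [ 0.4776 -0.283   0.1783] t 15.32
```

>>> carry_out(
  commands=[
    [0, 0, 0, 15, 40, 0, 0.2],
    [0, 0, 0, 20, 90, 0, 0.2],
    [0, 0, 0, 20, 145, 0, 0.2],
    [0, 0, 0, 20, 200, 0, 0.2],
    [0, 0, 0, 15, 255, 0, 0.2],
  ],
)

```text
t: 16.0
position: [0.4451, -0.0281, 0.1767]
tcp_rot: [-0.0, -0.033, 0.999, 0.0]
ft_force: [1.1, -0.3, -2.3]
finger_gap: 0.0353
finger_force: 40.0
```

>>> carry_out(
  commands=[
    [0, 0, -1, -5, 55, 0, 0.2],
    [0, 0, -2, -15, 105, 5, 0.2],
    [0, 0, -2, -25, 145, 12, 0.2],
    [0, 0, -2, -38, 166, 20, 0.2],
    [0, 0, -2, -43, 174, 25, 0.2],
  ],
)

```text
t: 16.62
position: [0.4775, 0.1478, 0.1513]
tcp_rot: [-0.0, -0.052, 0.999, 0.0]
ft_force: [-0.7, -0.9, -1.8]
finger_gap: 0.0358
finger_force: 40.0
```

Run:
```python
from h import *
to([.479,.147,.153],185.6)
T=shot('top'); S=shot('scene'); W=shot('wrist')
a=cv2.resize(T['frame'][160:360,100:300],None,fx=2,fy=2,interpolation=cv2.INTER_CUBIC)
b=cv2.resize(S['frame'][130:330,370:570],None,fx=2,fy=2,interpolation=cv2.INTER_CUBIC)
o=np.zeros((600,800,3),np.uint8); o[:400,:400]=a; o[:400,400:]=b; o[400:,:266]=cv2.resize(W['frame'],(266,200))
cv2.imwrite('pics/scan.png',o)
```

```text
turn [ 0.  -0.   0.3] shift [-1.4 -0.9 -1.7] now [0.4775 0.1478 0.1513] t 16.62
```

View pics/scan.png

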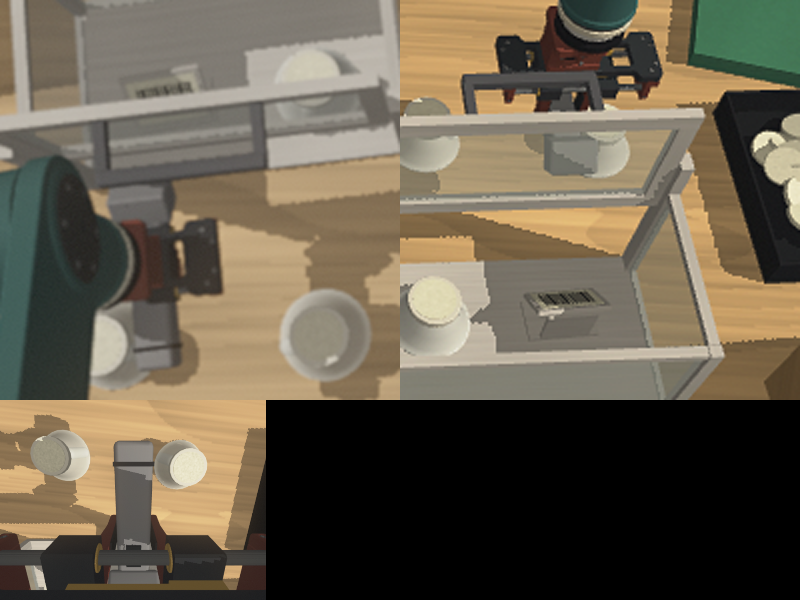

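The raised sash is clear of the gripper. The scanner is level with its head facing the opening: tail at (160,364) in the top crop, about (320,101) in the full wrist frame. I'll check the held pose by projection, then hold still.

Run:
```python
from h import *
s=manip.get_state(); r=rot(s['tcp_rot']); p=s['position']
f=lambda x,y,z: p+r.apply([-(x+.001),-y,-(z-.008)])   # scanner frame -> world
T=shot('top'); W=shot('wrist')
for n,q in(('tail top',(-.09,0,.036)),('tail bottom',(-.09,0,0)),('head top front',(.09,0,.06))): print(n,proj(T,f(*q)),proj(W,f(*q)))
w=f(.084,0,.02); sx=-r.apply([1,0,0]); sx=(sx+[0,0,-1])/np.sqrt(2); d=np.array([.6728,.166,.055])-w
sy=np.cross(-r.apply([0,0,1]),-r.apply([1,0,0])); print(w,d@sx,d@sy,d@np.cross(sx,sy))
g=cv2.cvtColor(W['frame'],cv2.COLOR_BGR2GRAY); print(g[80:130:2,320])
```

```text
tail top (np.float64(176.608896335457), np.float64(344.5103390244499)) (np.float64(323.4861287637309), np.float64(104.785144973075))
tail bottom (np.float64(181.9042482497125), np.float64(343.6139944204052)) (np.float64(323.0375822080695), np.float64(111.53019791048871))
head top front (np.float64(165.58851234097804), np.float64(247.48752064105307)) (np.float64(323.23992809490113), np.float64(536.9296963751029))
[0.56148649 0.15481384 0.16329694] 0.15579761013423313 -0.00012529393306816267 0.002646490608474236
[186 187 187 186 181 177 180 179 172  88 106 116 123 129 133 137 138 138
 137 138 139 138 136 137 138]
```

>>> carry_out(
  commands=[
    [0, 0, 0, 0, 0, 0, 0.2],
    [0, 0, 0, 0, 0, 0, 0.2],
    [0, 0, 0, 0, 0, 0, 0.2],
    [0, 0, 0, 0, 0, 0, 0.2],
    [0, 0, 0, 0, 0, 0, 0.2],
  ],
)

```text
t: 17.5
position: [0.4775, 0.1466, 0.1519]
tcp_rot: [0.0, -0.051, 0.999, 0.0]
ft_force: [-0.3, -0.6, -2.4]
finger_gap: 0.0356
finger_force: 40.0
```

>>> carry_out(
  commands=[
    [0, 0, 0, 0, 0, 0, 0.2],
    [0, 0, 0, 0, 0, 0, 0.2],
    [0, 0, 0, 0, 0, 0, 0.2],
    [0, 0, 0, 0, 0, 0, 0.2],
    [0, 0, 0, 0, 0, 0, 0.2],
  ],
)

```text
t: 18.12
position: [0.4775, 0.1467, 0.1518]
tcp_rot: [-0.0, -0.051, 0.999, 0.0]
ft_force: [-0.8, -0.7, -1.8]
finger_gap: 0.0357
finger_force: 40.0
```

>>> carry_out(
  commands=[
    [0, 0, 0, 0, 0, 0, 0.2],
    [0, 0, 0, 0, 0, 0, 0.2],
    [0, 0, 0, 0, 0, 0, 0.2],
    [0, 0, 0, 0, 0, 0, 0.2],
    [0, 0, 0, 0, 0, 0, 0.2],
  ],
)

```text
t: 18.75
position: [0.4775, 0.1467, 0.1518]
tcp_rot: [-0.0, -0.051, 0.999, 0.0]
ft_force: [0.8, 0.6, -1.3]
finger_gap: 0.0355
finger_force: 40.0
```

>>> carry_out(
  commands=[
    [0, 0, 0, 0, 0, 0, 0.2],
    [0, 0, 0, 0, 0, 0, 0.2],
    [0, 0, 0, 0, 0, 0, 0.2],
    [0, 0, 0, 0, 0, 0, 0.2],
    [0, 0, 0, 0, 0, 0, 0.2],
  ],
)

```text
t: 19.38
position: [0.4775, 0.1467, 0.1519]
tcp_rot: [0.0, -0.051, 0.999, 0.0]
ft_force: [0.3, 0.7, -2.4]
finger_gap: 0.0357
finger_force: 40.0
```

>>> carry_out(
  commands=[
    [0, 0, 0, 20, -10, -10, 0.2],
    [0, 0, 1, 40, -50, -25, 0.2],
    [0, 0, 2, 45, -105, -25, 0.2],
    [0, 0, 2, 45, -160, -25, 0.2],
    [0, 0, 2, 45, -215, -25, 0.2],
  ],
)

```text
t: 20.0
position: [0.4546, -0.0735, 0.1772]
tcp_rot: [0.001, -0.033, 0.999, -0.0]
ft_force: [0.8, 0.9, -2.6]
finger_gap: 0.0356
finger_force: 40.0
```

>>> carry_out(
  commands=[
    [0, 0, 0, 0, -55, 0, 0.2],
    [0, 0, 0, 0, -110, 0, 0.2],
    [0, 0, 0, -10, -160, 0, 0.2],
    [0, 0, 0, -20, -195, 5, 0.2],
    [0, 0, 0, -20, -205, 20, 0.2],
  ],
)

```text
t: 20.62
position: [0.4895, -0.278, 0.1571]
tcp_rot: [0.001, -0.032, 0.999, -0.001]
ft_force: [-0.3, 0.7, -3.0]
finger_gap: 0.0357
finger_force: 40.0
```

```bash
python3 -c "
from h import *
to([.480,-.283,.012],183.8)"
```

```text
turn [-0.1  0.1 -0.1] shift [ 10.2  -4.1 145. ] now [ 0.4895 -0.278   0.1571] t 20.62
```

>>> carry_out(
  commands=[
    [0, 0, 0, 5, -4, 40, 0.2],
    [0, 0, 0, 10, -4, 80, 0.2],
    [0, 0, 0, 10, -4, 110, 0.2],
    [0, 0, 0, 10, -4, 125, 0.2],
    [0, 0, 0, 10, -4, 134, 0.2],
  ],
)

```text
t: 21.25
position: [0.4781, -0.279, 0.0221]
tcp_rot: [-0.0, -0.033, 0.999, 0.0]
ft_force: [0.5, 0.1, -2.4]
finger_gap: 0.0356
finger_force: 40.0
```

>>> carry_out(
  commands=[
    [0, 0, 0, 0, 0, 3, 0.2],
    [0, 0, 0, 0, 0, 6, 0.2],
    [0, 0, 0, 0, 0, 8.5, 0.2],
    [0, 0, 0, 0, 0, 9.5, 0.2],
    [0, 0, 0, 0, 0, 9.5, 0.2],
  ],
)

```text
t: 21.88
position: [0.4784, -0.2797, 0.0134]
tcp_rot: [0.0, -0.033, 0.999, -0.0]
ft_force: [-0.5, 0.1, -2.0]
finger_gap: 0.0358
finger_force: 40.0
```

>>> carry_out(
  commands=[
    [0, 0, 0, 0, 0, 1, 0.2],
    [0, 0, 0, 0, 0, 1.5, 0.2],
    [0, 0, 0, 0, 0, 2, 0.2],
    [0, 0, 0, 0, 0, 2, 0.2],
  ],
)

```text
t: 22.38
position: [0.4784, -0.2797, 0.0121]
tcp_rot: [0.0, -0.033, 0.999, -0.0]
ft_force: [-1.7, 0.5, 5.6]
finger_gap: 0.0356
finger_force: 40.0
```

Contact with the mat, at the same height as when it was grasped. Releasing and retreating straight up.

>>> carry_out(
  commands=[
    [0, 0, 0, 0, 0, 0, 0.45],
    [0, 0, 0, 0, 0, 0, 0.7],
    [0, 0, 0, 0, 0, 0, 1],
    [0, 0, 0, 0, 0, 0, 1],
    [0, 0, 0, 0, 0, 0, 1],
  ],
)

```text
t: 23.0
position: [0.4783, -0.2796, 0.0112]
tcp_rot: [-0.0, -0.033, 0.999, 0.0]
ft_force: [-0.4, -0.6, -0.9]
finger_gap: 0.076
finger_force: 0.0
```

>>> carry_out(
  commands=[
    [0, 0, 0, 0, 0, -20, 1],
    [0, 0, 0, 0, 0, -60, 1],
    [0, 0, 0, 0, 0, -110, 1],
    [0, 0, 0, 0, 0, -140, 1],
    [0, 0, 0, 0, 0, -140, 1],
  ],
)

```text
t: 23.62
position: [0.4799, -0.2808, 0.1538]
tcp_rot: [0.002, -0.033, 0.999, -0.002]
ft_force: [0.7, -0.3, 0.3]
finger_gap: 0.0878
finger_force: 0.0
```

Run:
```python
from h import *
S=shot('scene','end.png'); W=shot('wrist'); b=cv2.imread('pics/scene2.png')
d=cv2.absdiff(S['frame'],b).max(2)
for n,(x0,x1,y0,y1) in dict(sash=(350,525,160,235),maskbooth=(362,410,262,308),maskC=(170,210,172,212),scanner=(260,290,178,242)).items():
    print(n,d[y0:y1,x0:x1].mean().round(2),(d[y0:y1,x0:x1]>40).mean().round(3))
m=cv2.inRange(cv2.cvtColor(W['frame'],cv2.COLOR_BGR2HSV),(0,0,90),(180,50,255))[80:290,280:380]
ys,xs=np.nonzero(m); print('wrist scanner rows',ys.min()+80,'cols',np.percentile(xs,[2,98])+280, manip.get_state()['position'])
```

```text
sash 4.55 0.0
maskbooth 4.96 0.0
maskC 35.3 0.407
scanner 9.79 0.087
wrist scanner rows 116 cols [301. 344.] [ 0.47796165 -0.27937662  0.15082569]
```

>>> carry_out(
  commands=[
    [0, 0, 0, 0, 50, -50, 1],
    [0, 0, 0, 0, 100, -100, 1],
    [0, 0, 0, 0, 150, -130, 1],
    [0, 0, 0, 0, 190, -130, 1],
    [0, 0, 0, 0, 190, -130, 1],
  ],
)

```text
t: 24.35
position: [0.4646, -0.0871, 0.2804]
tcp_rot: [-0.001, -0.035, 0.999, 0.001]
ft_force: [-0.3, -1.9, -0.2]
finger_gap: 0.088
finger_force: 0.0
```

Run:
```python
from h import *
for n,w in(('scene',(160,220,165,220)),('top',(470,535,280,350))):
    for f in(cv2.imread(f'pics/{n}1.png'),shot(n)['frame']):
        a=f[w[2]:w[3],w[0]:w[1]]; h=cv2.cvtColor(a,cv2.COLOR_BGR2HSV)
        ys,xs=np.nonzero(cv2.inRange(h,(0,0,60),(180,60,255))); print(n,'maskC',len(xs),xs.mean()+w[0],ys.mean()+w[2])
S=shot('scene')
d=cv2.absdiff(S['frame'],cv2.imread('pics/scene1.png')).max(2)
print([(d[y0:y1,x0:x1]>40).mean().round(3) for x0,x1,y0,y1 in((170,210,172,212),(260,290,178,242),(362,398,178,195),(458,486,182,195))])
```

```text
scene maskC 1022 188.37671232876713 193.02250489236792
scene maskC 1024 188.3515625 192.9873046875
top maskC 1687 501.75340841730883 314.2388855957321
top maskC 1709 501.74019894675246 314.32826214160326
[np.float64(0.195), np.float64(0.196), np.float64(0.201), np.float64(0.514)]
```

```bash
python3 -c "
from bench import ticket
print(ticket.finish_job())"
```

```text
the job is handed in; nothing more can be done
None
```

The job is handed in at about 25 s: I slid the sash fully up and left it there, held the scanner on the label from about 15.5 cm for over two seconds, and set it back on its mat. The hand-in returned no verdict; mask_c and the booth shell showed no movement in the camera checks, and the two shells in front of the booth had no clear final check.

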